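# Hold a colour meter on the framed patch of a sloping test sheet

### The job

Take the hand-held colour meter out of its docking tray and read the rectangular frame on the sloping test sheet: set its sprung foot flat inside the frame, square with it and at right angles to the slope, and press lightly until the foot is about half-way in. Touch the sheet with the meter only at that frame, push gently, leave the eraser, binder clip and stapler where they lie, and finish while still holding the meter pressed there; do not let go.

Things in the scene. Friction and masses are not known exactly. Their poses are not given: they have to be found in the camera images.
- meter: loose colour meter, 0.15 kg: upright white block, dark grip sides, screen on -x face; 115 mm tall. Body 58 (x) x 34 (y) mm from 24 to 115 mm up, black nose 48 x 30 from 14 to 24, sprung foot below. Origin: foot face when fully out; z up the body. Grip across y, 85 mm up. Starts upright in the dock. A half turn about z makes no difference
- foot (a joint): travel of the meter's sprung foot, m: 0 fully out, grows as it is pressed into the meter along the meter's z, stop at 0.010. The foot starts to move at 3.5 N, takes 6 N at half travel (0.005) and 8.5 N just before the stop
- foot_face (a point): centre of the foot's flat rubber face (38 mm along the meter's x, 22 mm along its y); axes as the meter's; moves with the foot
- dock: fixed grey docking tray, base 90 (x) x 72 (y) x 6 mm with a rim round the middle, inside 46 x 30 mm, 14 mm high over the desk; the meter's foot stands in it on the 6 mm base with about 4 mm play. Origin: centre of its underside, on the desk; z up
- stand: fixed grey copy stand, 116 (x) x 150 (y) mm on the desk, carrying the sloping sheet plate; its highest edge is 63 mm over the desk. Origin: centre of its underside; +x is the high side of the slope, z up
- sheet: plate 122 x 152 x 8 mm with a white paper sheet, fixed on the stand at a 20 degree slope. Origin: centre of its underside; x up the slope, y across, z out of the sheet; paper face at z = 9 mm. Lip 4 mm proud along the low edge. Black outline marks at x = 0: rectangular frame at y = +45 mm, ring (32 mm) at y = 0, diagonal cross at y = -45 mm
- frame_center (a point): centre of the rectangular frame on the paper's face; axes as the sheet's (z out of the sheet). The frame is 50 mm inside along x (up the slope) and 34 mm inside along y, so the foot has 6 mm to spare on every side when its 38 mm lie along x
- eraser: bystander: eraser 20 x 43 x 12 mm lying on the desk, origin at its underside
- binder_clip: bystander: black binder clip 35 x 31 x 18 mm, origin at its underside
- stapler: bystander: desk stapler 34 x 125 x 40 mm, origin at its underside
Mind the look-alikes: they are no part of the job. Leave any green look-alike of the meter alone.

How it is judged (in metres and radians):
On the way:
1. the meter is lifted out of its docking tray (z of meter in the frame of dock above 0.03 m and contact force between meter and dock below 0.05 N and contact force between the fingers and meter above 1 N), for 0.2 s.
At the end, for the whole second after the job is handed in: Gripper still holding the meter, at rest: foot face on the sheet, within 8 mm of the frame centre in x and y, meter within 7 deg of square to the slope, long side within 10 deg of the frame's, foot pressed in 1.5 to 8.5 mm, pushing 1.5 to 15 N, the arm itself not leaning on the sheet (x of foot_face in the frame of frame_center between -0.008 and 0.008 m and y of foot_face in the frame of frame_center between -0.008 and 0.008 m and z of foot_face in the frame of frame_center between -0.004 and 0.004 m and angle between the z axis of meter and the z axis of sheet, either way round below 0.12 rad and angle between the x axis of meter and the x axis of sheet, either way round below 0.17 rad and value of joint foot between 0.0015 and 0.0085 m and contact force between meter and sheet between 1.5 and 15 N and contact force between the fingers and meter above 1 N and contact force between the arm and sheet below 0.5 N and linear speed of meter below 0.02 m/s); the arm keeps its last pose, push and grip.
It fails at once if the meter touches the sheet away from the frame (foot more than 18 mm off the frame's centre) (contact force between meter and sheet above 0.3 N and (x of foot_face in the frame of frame_center above 0.018 m or x of foot_face in the frame of frame_center below -0.018 m or y of foot_face in the frame of frame_center above 0.018 m or y of foot_face in the frame of frame_center below -0.018 m)).
It fails at once if the meter is pushed on the sheet with more than 25 N (contact force between meter and sheet above 25 N).
It fails at once if the eraser is moved more than 15 mm (distance of eraser from where it was at the start of the episode above 0.015 m).
It fails at once if the binder clip is moved more than 15 mm (distance of binder_clip from where it was at the start of the episode above 0.015 m).
It fails at once if the stapler is moved more than 15 mm (distance of stapler from where it was at the start of the episode above 0.015 m).
It also fails if it takes over 40 s, if anything falls off the work surface, if the arm or the gripper's body presses on something with over 40 N, if the wrist force passes 120 N, or if a joint passes its speed limit or range.

### The arm

A 7-joint arm with a two-finger parallel gripper is mounted at the origin on the work surface; the furniture and walls round the work are solid. World frame = base frame: x ahead of the robot, y to its left, z up, the work surface at z = 0. Lengths are in mm, angles in rad, forces in N, time in s.
With the tool pointing down it reaches from about 400 to 875 mm from the base axis. Payload 4.4 kg.
Tool frame: the origin (TCP) lies midway between the tips of the shut fingers; the grasp point (between the pads) lies 19 mm behind it; z points along the fingers, y is the line along which they close (so a half turn about z gives the same grasp; the last joint's range is limited). The gripper opens to 85 mm and grips with 20 to 120 N. Pads are 22 mm wide; open, the fingers measure 114 mm over their backs; the gripper's body (76 mm by 85 mm) begins 54 mm behind the grasp point. The pads swing forward as they close: fully open they stand 13 mm farther back than shut.
Start: joints at [-1.219, 0.628, 0.038, 1.517, -0.027, 0.996, -0.02], TCP at [263.717, 594.114, 231.313] pointing down, gripper open.
Joint ranges: [-3.06, 3.06], [-0.37, 2.12], [-1.25, 1.32], [0.18, 2.47], [-1.1, 4.24], [0.23, 1.98], [-2.94, 2.94]. Speed limits (rad/s): [2.57, 2.57, 3.14, 3.14, 3.14, 3.14, 3.14].

### API

Orientations are given as [roll, pitch, yaw] about the fixed x, y, z axes, in that order (R = Rz(yaw) Ry(pitch) Rx(roll)).
In Python, from cell import readout, optics, order gives the robot as it stands.
- The arm moves only by the shell command python3 -m jog 'ROWS'. ROWS is a JSON object of lists of equal length, an entry for each row: "claw": the opening, from 0 (shut) to 1 (fully open); "xyz": the shift along the tool's x, y, z each as a share of 0.1 m, from -1 to 1, a list of three; "twist": the turn, a rotation vector about the tool's x, y, z each as a share of 180 degrees, from -1 to 1, a list of three. A call has 1 to 12 rows; each row shifts and turns the commanded pose from where the row before left it, along the tool's axes as they then stand; what a row does not reach is not made up. A row lasts 1/8 s, in which the tool goes at most 62.5 mm and 10.7 degrees, less where a joint would pass 70% of its speed; a pose out of reach is approached as far as the arm can. A call with a number of a shift or a turn outside -1 to 1 is refused whole. A call with a gripper value outside its range is refused whole. The fingers move at their own pace and stop on an object; the grip force is fixed at half the most. Time passes only in rows, so rows that do not move let the fingers close. It gives the time, the measured TCP pose, the force, the opening and the grip force at its end, in the units of the state.
- readout.read_state(): the state, without advancing time (a new reading comes with each control period).
- optics.get_image(name): name is "scene" or "top" or "wrist"; returns a dict with "color" (480x640x3 uint8, red, green, blue), "fovy" (degrees; the focal length in pixels is half the picture's height over the tangent of half this angle, whatever the lens; pixels are square), "cx", "cy" (the principal point, pixels), "k1" (the pictures are not rectified: a ray, as slopes to the right and down, at radius r is drawn at 1 + k1 r^2 times it, then the intrinsics apply), "view" (4x4, takes a point from world to camera coordinates). Camera axes: x right, y up, looking along -z (the intrinsics and any distortion apply to the point x, -y, -z); pixel columns grow to the right and rows downward; lengths in mm; the calibration is good to about 2 mm. A picture is of the moment at which its call begins. There is no depth.
- order.finish_job(): hands the job in; it is judged then, once.
Trained networks look in the newest picture that a camera, given by its name, has taken for a name from the list of things; names that differ only in an ending like _2 or _b are one class to them, and where a whole thing is asked for, a point or a joint stands for the part that bears it (a point fixed in the world has none). Each returns a list of dicts, best first, with "score" (0 to 1); they miss things now and then, are a little off and sometimes report something else, mostly with a low value. They report only what shows in the picture. A call takes as long as a camera call. They do not tell look-alikes from the thing itself.
- optics.boxes_of(camera, label): "rect" ([left, top, width, height] in pixels, round what is visible of it).
The state is a dict: "clock": time; "qpos": joint angles; "qd": joint speeds; "tau": joint torques, N m; "eef_pos": TCP position; "tool_rot": TCP orientation; "force": force on the tool from outside, world axes, zero at the start; "torque": the same for the moment, N m; "width": finger opening in mm; "gripper_force": force on a finger pad.
Only numpy, scipy, OpenCV 4.12 (cv2) and the standard library are available. Lean on these libraries where they do the work, as an engineer would, in place of code of your own. Each camera call takes 0.05 s, during which the arm holds its last target. There are 200 camera calls.

## Working session

There is one attempt and no reset: what is moved stays moved. The work goes in short steps, Python scripts to look and compute and a shell command to move; the robot and the scene stay as the last step left them, time stands still between calls to the robot, and variables do not carry over. Pictures are saved under pics/ and viewed, at most 10 in all, crops included, and the job is handed in when it is done.

```bash
mkdir -p pics; cat > h.py <<'E'
import numpy as np, cv2
from cell import readout, optics, order
from scipy.spatial.transform import Rotation as R
def K(im):
    f=240/np.tan(np.radians(im['fovy'])/2); return f
def proj(im,P):
    P=np.atleast_2d(P); c=(np.c_[P,np.ones(len(P))]@np.array(im['view']).T)[:,:3]
    s=np.c_[c[:,0]/-c[:,2], -c[:,1]/-c[:,2]]; r2=(s**2).sum(1,keepdims=True)
    s=s*(1+im['k1']*r2); return s*K(im)+[im['cx'],im['cy']]
def ray(im,uv):
    d=(np.array(uv,float)-[im['cx'],im['cy']])/K(im); s=d.copy()
    for _ in range(20): s=d/(1+im['k1']*(s@s))
    V=np.array(im['view']); Rm=V[:3,:3]; o=-Rm.T@V[:3,3]
    v=Rm.T@np.array([s[0],-s[1],-1]); return o,v/np.linalg.norm(v)
def atz(im,uv,z):
    o,v=ray(im,uv); return o+v*(z-o[2])/v[2]
def tri(rs):
    A=sum(np.eye(3)-np.outer(v,v) for o,v in rs); b=sum((np.eye(3)-np.outer(v,v))@o for o,v in rs)
    return np.linalg.solve(A,b)
E
python3 - <<'E'
from h import *
np.set_printoptions(precision=1,suppress=True)
print(readout.read_state())
for c in ['scene','top','wrist']:
    im=optics.get_image(c); cv2.imwrite(f'pics/{c}0.png',im['color'][:,:,::-1])
    print(c,im['fovy'],im['k1'],ray(im,(320,240)))
    for l in ['meter','dock','stand','sheet','eraser','binder_clip','stapler']:
        print(l,[(np.round(d['rect']),round(d['score'],2)) for d in optics.boxes_of(c,l)[:3]])
E
```

```text
{'clock': 0.0, 'qpos': array([-1.2,  0.6,  0. ,  1.5, -0. ,  1. , -0. ]), 'qd': array([-0.,  0.,  0.,  0., -0.,  0.,  0.]), 'tau': array([  0. , -56.3,   1.2, -19.3,   0. ,   0. ,  -0. ]), 'eef_pos': array([263.4, 593.5, 230.4]), 'tool_rot': array([-3.1, -0. ,  2.7]), 'force': array([-0.2, -0.4, -0.3]), 'torque': array([0., 0., 0.]), 'gripper_force': 0.0, 'width': 85.17661331087176}
scene 46.50818594062926 -0.12120492666297494 (array([565.3, 756.6, 732.4]), array([-0. , -0.6, -0.8]))
meter [(array([368., 247.,  48.,  58.]), 0.66), (array([282., 261.,  41.,  72.]), 0.6)]
dock [(array([351., 284.,  72.,  41.]), 0.86)]
stand [(array([240., 172.,  81.,  92.]), 0.93)]
sheet [(array([237., 168.,  80.,  93.]), 0.88)]
eraser [(array([224., 328.,  32.,  20.]), 0.8)]
binder_clip [(array([206., 295.,  19.,  10.]), 0.88), (array([241., 168.,  80.,  93.]), 0.23)]
stapler [(array([376., 162.,  43.,  59.]), 0.87)]
top 42.47743063097374 -0.15410237392596426 (array([ 379.6,  225.9, 1098.4]), array([ 0.2,  0. , -1. ]))
meter [(array([256., 294.,  27.,  36.]), 0.76), (array([314., 185.,  95.,  72.]), 0.6), (array([236., 223.,  40.,  35.]), 0.57)]
dock [(array([250., 294.,  45.,  50.]), 0.66)]
stand [(array([317., 187.,  88.,  72.]), 0.69)]
sheet [(array([315., 186.,  91.,  72.]), 0.56)]
eraser [(array([236., 183.,  13.,  22.]), 0.82), (array([256., 294.,  26.,  38.]), 0.17)]
binder_clip [(array([262., 168.,  23.,  16.]), 0.55)]
stapler [(array([362., 319.,  67.,  46.]), 0.82)]
wrist 67.60622508505458 -0.022812763585600793 (array([191.3, 624.7, 374. ]), array([ 0.3, -0.1, -1. ]))
meter [(array([131., 466.,  18.,  13.]), 0.52)]
dock []
stand []
sheet []
eraser []
binder_clip []
stapler []
```

```bash
python3 - <<'E'
import cv2
s=cv2.imread('pics/scene0.png')[150:360,190:440]; t=cv2.imread('pics/top0.png')[150:390,220:450]
cv2.imwrite('pics/s1.png',cv2.resize(s,None,fx=2.8,fy=2.8,interpolation=2)); cv2.imwrite('pics/t1.png',cv2.resize(t,None,fx=2.5,fy=2.5,interpolation=2))
E
```

```text
(no output)
```

View pics/s1.png

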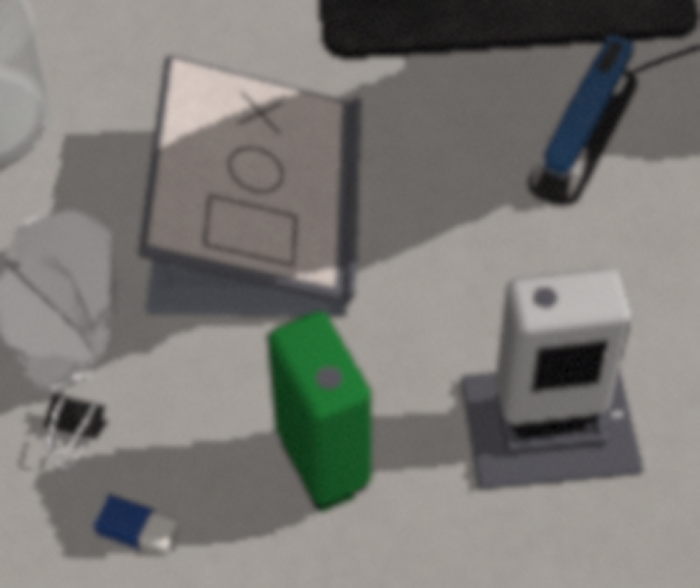

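View pics/t1.png

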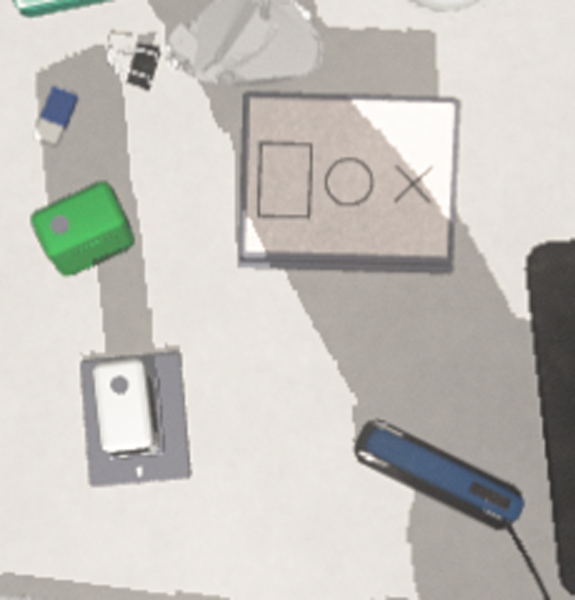

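Scene view: the white meter stands in its dock at right (crop about 565,350), with the green look-alike to the left of it. The frame is on the sheet's near part (crop about 250,230). The top view agrees: meter at crop (125,405), frame at (285,180). Next I triangulate the corners.

```bash
python3 - <<'E'
from h import *
np.set_printoptions(precision=1,suppress=True)
S=optics.get_image('scene');T=optics.get_image('top')
s=lambda p:np.array(p)/2.8+[190,150]-.0
t=lambda p:np.array(p)/2.5+[220,150]
print('top ground', [atz(T,p,0) for p in [(320,100),(320,400),(200,240)]]); print('scene',[atz(S,p,0) for p in [(200,240),(400,240),(300,340)]])
F={'a':((213,196),(311,143)),'b':((299,215),(310,217)),'c':((293,264),(258,215)),'d':((204,244),(260,143)),'ring':((255,170),(349,182)),'cross':((260,112),(413,184)),'button':((545,297),(119,384))}
for k,(u,v) in F.items():
    a=tri([ray(S,s(u)),ray(T,t(v))]); print(k,a,proj(S,a)[0]-s(u),proj(T,a)[0]-t(v))
for p in [(80,352),(180,348),(190,477),(90,486)]: print('dock',atz(T,t(p),6))
for p in [(462,378),(625,368),(642,470),(478,487)]: print('dockS',atz(S,s(p),6))
for n,ps in {'green':[(125,185)],'clip':[(135,60)],'eraser':[(55,115)],'stapl':[(370,440),(510,510)]}.items(): print(n,[atz(T,t(p),20) for p in ps])
for p in [(95,362),(146,357),(152,445),(107,455)]: print('mt',atz(T,t(p),121))
for p in [(510,285),(615,272),(630,317),(525,328)]: print('mtS',atz(S,s(p),121))
E
```

```text
top ground [array([867. , 222.2,   0. ]), array([310.2, 230.4,   0. ]), array([598.1, 445. ,   0. ])]
scene [array([750.4, 184.8,   0. ]), array([417.5, 193.6,   0. ]), array([584.6, 374. ,   0. ])]
a [639.7 183.2  47.9] [-2.1 -0.6] [-0.3  1.9]
b [590.8 184.4  30.3] [-1.8 -0.5] [-0.3  1.7]
c [593.5 220.9  31.2] [-1.3 -0.4] [-0.2  1.2]
d [641.9 218.6  48. ] [-1.1 -0.3] [-0.2  1. ]
ring [615.2 156.4  38. ] [-1.1 -0.3] [-0.2  1. ]
cross [612.8 111.4  39.3] [-1.  -0.3] [-0.2  1. ]
button [467.7 311.6 119.2] [-1.5 -0.4] [-0.4  1.2]
dock [503.2 348.6   6. ]
dock [505.1 277.3   6. ]
dock [413.8 271.    6. ]
dock [408.3 341.4   6. ]
dockS [498.7 284.3   6. ]
dockS [407.3 280.4   6. ]
dockS [406.3 345.6   6. ]
dockS [494.6 353.1   6. ]
green [array([621.3, 315.2,  20. ])]
clip [array([714.5, 308.1,  20. ])]
eraser [array([674.1, 366.1,  20. ])]
stapl [array([437. , 144.9,  20. ]), array([386.4,  48.6,  20. ])]
mt [483.7 326.1 121. ]
mt [486.5 293.6 121. ]
mt [430.6 290.  121. ]
mt [424.6 318.5 121. ]
mtS [482.4 305.9 121. ]
mtS [430.  299.4 121. ]
mtS [426.1 326.6 121. ]
mtS [477.3 331.6 121. ]
```

```bash
cat >> h.py <<'E'
def rel(target_p,target_R):
    "target TCP pos, R: turn first (rotvec in shares of 180), then shift in the new tool axes (shares of 100 mm)"
    st=readout.read_state(); R0=R.from_euler('xyz',st['tool_rot'])
    rv=(R0.inv()*target_R).as_rotvec()/np.pi
    d=np.array(target_p)-st['eef_pos']
    print('twist total',rv.round(4),'shift old',(R0.inv().apply(d)/100).round(3),'shift new',(target_R.inv().apply(d)/100).round(3))
E
python3 - <<'E'
from h import *
rel([455,312,230],R.from_euler('xyz',[np.pi,0,np.pi+np.radians(5.5)]))
E
```

```text
twist total [ 0.     -0.     -0.1636] shift old [-2.893 -1.802  0.013] shift new [-1.633 -2.992  0.013]
```

```bash
python3 -m jog '{"claw":[1,1,1,1,1,1,1,1,1,1,1,1],"xyz":[[-0.36,-0.225,0],[-0.36,-0.225,0],[-0.36,-0.225,0],[-0.36,-0.225,0],[-0.36,-0.225,0],[-0.36,-0.225,0],[-0.36,-0.225,0],[-0.36,-0.225,0],[0,0,0],[0,0,0],[0,0,0],[0,0,0]],"twist":[[0,0,0],[0,0,0],[0,0,0],[0,0,0],[0,0,0],[0,0,0],[0,0,0],[0,0,0],[0,0,-0.041],[0,0,-0.041],[0,0,-0.041],[0,0,-0.041]]}'
python3 - <<'E'
from h import *
print(readout.read_state())
W=optics.get_image('wrist'); cv2.imwrite('pics/w1.png',W['color'][:,:,::-1])
print([(d['rect'],d['score']) for d in optics.boxes_of('wrist','meter')])
E
```

```text
clock: 2.8
eef_pos: [454.0, 312.7, 231.4]
tool_rot: [3.141, 0.0, -3.04]
force: [0.3, 0.3, 0.3]
width: 85.1
gripper_force: 0.0
{'clock': 2.8, 'qpos': array([-0.58673567,  0.48676212, -0.09948035,  1.794199  ,  0.06117369,
        0.86327912,  0.95781458]), 'qd': array([ 0.19009907,  0.00613919, -0.28137141, -0.00537565,  0.17386196,
        0.01436197,  0.84846679]), 'tau': array([-9.47897360e-01, -4.70897770e+01,  1.13388360e-01, -1.75369066e+01,
       -1.68183586e-01, -1.58109673e-02, -8.97718035e-01]), 'eef_pos': array([454.03304448, 312.72683257, 231.43956063]), 'tool_rot': array([ 3.14142136e+00,  2.74217958e-04, -3.04007602e+00]), 'force': array([0.26256699, 0.2895609 , 0.26984247]), 'torque': array([ 0.01258227, -0.01203722,  0.00211462]), 'gripper_force': 0.0, 'width': 85.14397882925677}
[([299.2, 187.5, 47.7, 89.4], 0.93), ([306.9, 306.0, 69.6, 93.7], 0.71)]
```

View pics/w1.png

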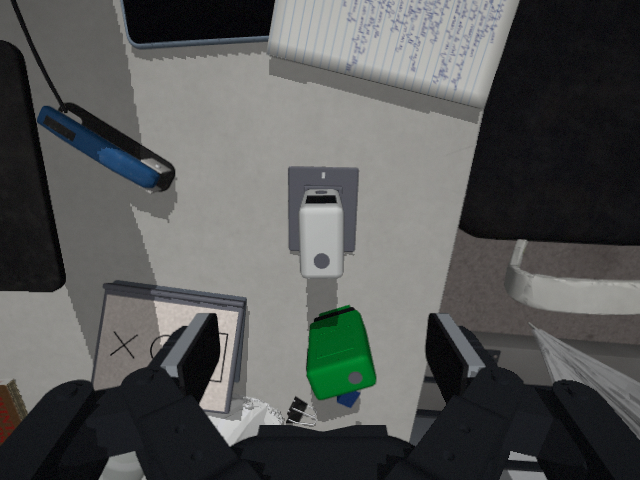

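The wrist view shows the meter in its dock at (322,240), with its screen towards the robot. The green look-alike is at (341,353) and must stay clear of the fingers. I'll check the pose by overlaying the model.

```bash
python3 - <<'E'
from h import *
np.set_printoptions(precision=1,suppress=True)
W=optics.get_image('wrist');T=optics.get_image('top');S=optics.get_image('scene')
print('button WS',tri([ray(W,(322,261)),ray(S,(384.6,256.1))]),'WT',tri([ray(W,(322,261)),ray(T,(267.6,303.6))]))
a=np.radians(5.5);c=np.array([455,312,0])
def box(dx,dy,z,cc=c):
    return np.array([[cc[0]+np.cos(a)*i*dx/2-np.sin(a)*j*dy/2,cc[1]+np.sin(a)*i*dx/2+np.cos(a)*j*dy/2,z] for i,j in((-1,-1),(1,-1),(1,1),(-1,1))])
I=W['color'][:,:,::-1].copy()
for b,col in((box(58,34,121),(0,0,255)),(box(90,72,6),(255,0,0))): cv2.polylines(I,[np.round(proj(W,b)*8).astype(int)],True,col,1,0,3)
cv2.imwrite('pics/w2.png',cv2.resize(I[150:300,260:390],None,fx=4,fy=4,interpolation=2))
# outlines from white mask / ground truth
print('meterbox world at z121', [atz(W,p,121) for p in [(301,262),(345,262),(322,277)]], 'sheet', tri([ray(W,(124,345)),ray(S,(282.9,190)),ray(T,(385.2,223.6))]))
E
```

```text
button WS [466.2 313.1 120.6] WT [470.8 312.7 108.1]
meterbox world at z121 [array([468.7, 297.3, 121. ]), array([465.4, 330.2, 121. ]), array([479.2, 314.2, 121. ])] sheet [612.9 111.6  39.5]
```

View pics/w2.png

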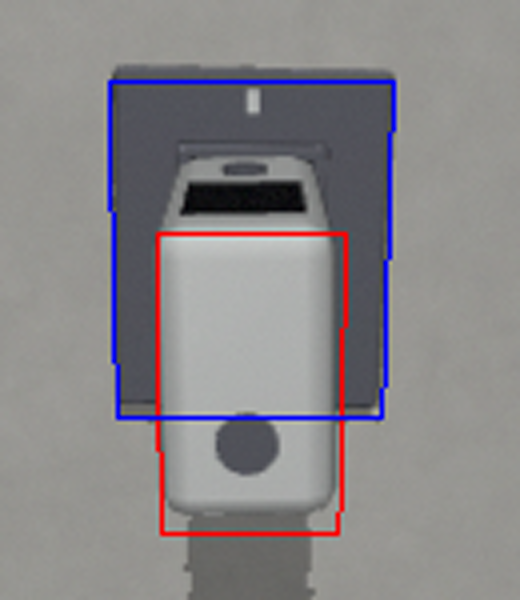

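```bash
python3 -m jog '{"claw":[1,1,1,1,1,1,1,0,0,0,0,0],"xyz":[[0.01,-0.012,0.27],[0,0,0.27],[0,0,0.27],[0,0,0.27],[0,0,0.27],[0,0,0.25],[0,0,0],[0,0,0],[0,0,0],[0,0,0],[0,0,0],[0,0,0]],"twist":[[0,0,0],[0,0,0],[0,0,0],[0,0,0],[0,0,0],[0,0,0],[0,0,0],[0,0,0],[0,0,0],[0,0,0],[0,0,0],[0,0,0]]}'
python3 -m jog '{"claw":[0,0,0,0],"xyz":[[0,0,0],[0,0,0],[0,0,0],[0,0,0]],"twist":[[0,0,0],[0,0,0],[0,0,0],[0,0,0]]}'
```

```text
clock: 4.55
eef_pos: [453.5, 311.8, 71.8]
tool_rot: [3.141, 0.001, -3.044]
force: [0.2, -0.3, 2.8]
width: 33.1
gripper_force: 62.8
clock: 5.05
eef_pos: [453.5, 311.8, 71.4]
tool_rot: [3.141, 0.001, -3.044]
force: [1.4, 0.3, 3.1]
width: 33.6
gripper_force: 62.9
```

```bash
python3 -m jog '{"claw":[0,0,0,0,0,0,0],"xyz":[[0,0,-0.2],[0,0,-0.3],[0,0,-0.4],[0,0,-0.4],[0,0,-0.2],[0,0,0],[0,0,0]],"twist":[[0,0,0],[0,0,0],[0,0,0],[0,0,0],[0,0,0],[0,0,0],[0,0,0]]}'
python3 - <<'E'
from h import *
np.set_printoptions(precision=2,suppress=True)
ims={c:optics.get_image(c) for c in('wrist','top','scene')}
o=[]
for c,r in(('wrist',None),('scene',None)):
    I=ims[c]['color'][:,:,::-1]; b=[d['rect'] for d in optics.boxes_of(c,'meter')]; print(c,b)
cv2.imwrite('pics/w3.png',ims['wrist']['color'][:,:,::-1])
s=ims['scene']['color'][100:340,200:500,::-1]; w=ims['wrist']['color'][150:390,200:460,::-1]
cv2.imwrite('pics/m3.png',cv2.resize(np.hstack([s,w]),(800,343)))
rel([0,0,0],R.from_euler('xyz',[np.pi,0,np.pi+.1]))
E
```

```text
clock: 5.92
eef_pos: [451.9, 310.6, 219.8]
tool_rot: [-3.14, -0.003, -3.044]
force: [-0.2, -0.7, -1.9]
width: 33.4
gripper_force: 62.4
wrist [[267.0, 235.3, 109.9, 196.0]]
scene [[373.5, 171.2, 55.2, 74.8], [205.3, 290.2, 21.7, 22.5], [282.8, 260.9, 40.8, 73.9]]
twist total [-0. -0. -0.] shift old [ 4.8  -2.65  2.21] shift new [ 4.81 -2.64  2.2 ]
```

View pics/m3.png

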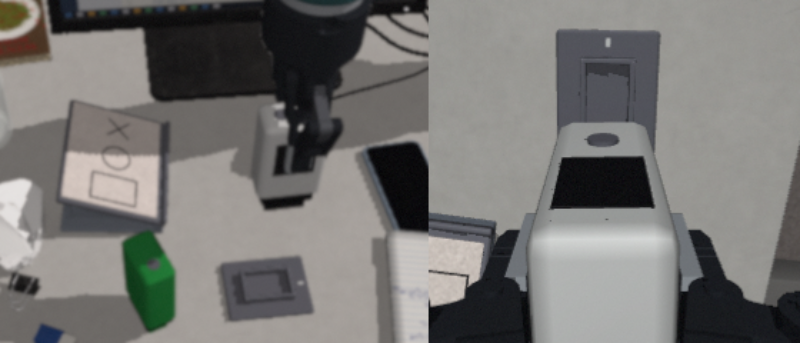

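The meter is out of the dock and held straight in the gripper, and the dock is empty below. I'll check the hold offset numerically and compute the target pose.

```bash
python3 - <<'E'
from h import *
np.set_printoptions(precision=1,suppress=True)
st=readout.read_state(); R0=R.from_euler('xyz',st['tool_rot']); p=st['eef_pos']
W=optics.get_image('wrist')
tp=lambda q:p+R0.apply(q)
for n,q in {'topL':(29,-17,-49.6),'topR':(29,17,-49.6),'botL':(29,-17,41.4),'botR':(29,17,41.4)}.items(): print(n,proj(W,tp(q)))
print('d/dx10', proj(W,tp((39,0,-49.6)))-proj(W,tp((29,0,-49.6))))
# frame refine: marks in all three views; wrist px from first wrist picture not usable now (pose moved) 
S=optics.get_image('scene');T=optics.get_image('top')
s20,c20=np.sin(np.radians(20)),np.cos(np.radians(20))
C=np.array([616.5,201.8,39.4]);y=np.radians(-2.3)
X=np.array([np.cos(y)*c20,np.sin(y)*c20,s20]);Y=np.array([-np.sin(y),np.cos(y),0])
out=[]
for n,im,(a,b,c,d) in(('s',S,(150,300,200,350)),('t',T,(180,270,300,420))):
    I=im['color'][:,:,::-1].copy()
    pol=[C+i*25*X+j*17*Y for i,j in((1,1),(1,-1),(-1,-1),(-1,1))]
    cv2.polylines(I,[np.round(proj(im,pol)*16).astype(int)],True,(0,0,255),1,0,4)
    out.append(cv2.resize(I[a:a+90,c:c+100] if n=='t' else I[a:a+90,c+25:c+125],None,fx=4,fy=4,interpolation=0))
cv2.imwrite('pics/f.png',np.hstack(out))
E
```

```text
topL [[266.5 314.6]]
topR [[383.6 314.7]]
botL [[291.8 232.1]]
botR [[355.7 232.1]]
d/dx10 [[  0.1 -31.8]]
```

View pics/f.png

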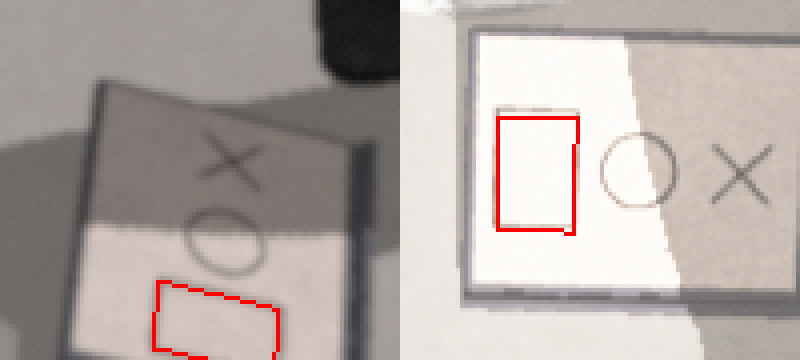

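```bash
cat >> h.py <<'E'
s20,c20=np.sin(np.radians(20)),np.cos(np.radians(20))
C=np.array([617,201.8,39.4]);_y=np.radians(-2.3)
X=np.array([np.cos(_y)*c20,np.sin(_y)*c20,s20]);Y=np.array([-np.sin(_y),np.cos(_y),0]);N=np.cross(X,Y)
RT=R.from_matrix(np.c_[-X,Y,-N])
E
python3 - <<'E'
from h import *
rel(C+N*185,RT); print(C+N*185)
E
```

```text
twist total [ 0.0075 -0.1112  0.0434] shift old [-0.9   -1.163  0.076] shift new [-0.962 -1.029  0.432]
[553.77724711 204.33928807 213.24313485]
```

```bash
python3 -m jog '{"claw":[0,0,0,0,0,0,0,0,0,0,0],"xyz":[[0,0,0],[0,0,0],[0,0,0],[0,0,0],[-0.16,-0.17,0.07],[-0.24,-0.26,0.11],[-0.24,-0.26,0.11],[-0.2,-0.21,0.09],[-0.12,-0.13,0.05],[0,0,0],[0,0,0]],"twist":[[0.0019,-0.0278,0.0109],[0.0019,-0.0278,0.0109],[0.0019,-0.0278,0.0109],[0.0018,-0.0278,0.0107],[0,0,0],[0,0,0],[0,0,0],[0,0,0],[0,0,0],[0,0,0],[0,0,0]]}'
python3 - <<'E'
from h import *
rel(C+N*95,RT)
W=optics.get_image('wrist'); cv2.imwrite('pics/w4.png',W['color'][:,:,::-1])
print(proj(W,[C+i*25*X+j*17*Y for i,j in((1,1),(1,-1),(-1,-1),(-1,1))]).round(), proj(W,[C-45*Y,C-90*Y]).round())
E
```

```text
clock: 7.7
eef_pos: [553.0, 205.2, 213.6]
tool_rot: [3.141, 0.349, 3.102]
force: [0.2, 1.1, -1.6]
width: 33.8
gripper_force: 62.6
twist total [0.0004 0.     0.0002] shift old [-0.006 -0.01   0.906] shift new [-0.006 -0.009  0.906]
[[340. 247.]
 [304. 247.]
 [304. 195.]
 [341. 195.]] [[274. 222.]
 [226. 222.]]
```

View pics/w4.png

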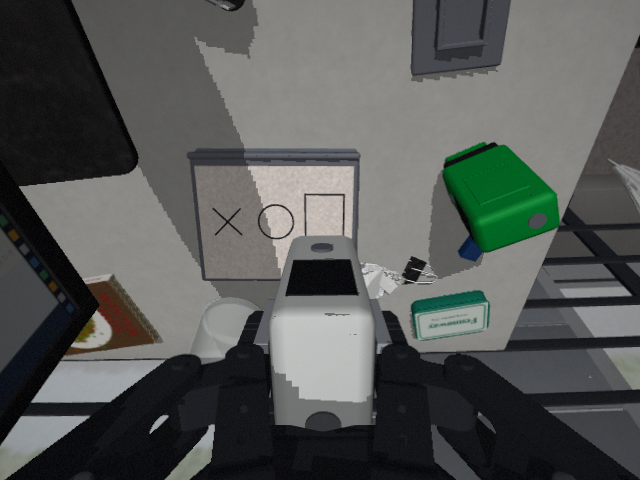

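The wrist view agrees with the model. The frame's lower edge is at y≈195 (predicted 195), its sides are at x≈305 and 344 (predicted 304 and 341), and the sheet is square with the meter. I'll correct y by +2 mm and descend.

```bash
python3 -m jog '{"claw":[0,0,0,0,0,0,0,0,0,0,0,0],"xyz":[[-0.005,0.01,0.15],[0,0,0.25],[0,0,0.25],[0,0,0.2],[0,0,0.1],[0,0,0.06],[0,0,0.05],[0,0,0.04],[0,0,0],[0,0,0],[0,0,0],[0,0,0]],"twist":[[0,0,0],[0,0,0],[0,0,0],[0,0,0],[0,0,0],[0,0,0],[0,0,0],[0,0,0],[0,0,0],[0,0,0],[0,0,0],[0,0,0]]}'
python3 - <<'E'
from h import *
rel(C+N*65.4,RT);st=readout.read_state(); print(st['force'],st['force']@N)
S=optics.get_image('scene'); cv2.imwrite('pics/s5.png',cv2.resize(S['color'][140:290,220:400,::-1],None,fx=4,fy=4,interpolation=2))
E
```

```text
clock: 9.25
eef_pos: [591.9, 204.0, 110.8]
tool_rot: [3.141, 0.35, 3.101]
force: [-0.2, 0.2, -1.0]
width: 33.2
gripper_force: 62.6
twist total [ 0.0002  0.0003 -0.0001] shift old [ 0.008 -0.012  0.102] shift new [ 0.008 -0.012  0.102]
[-0.18205048  0.17604074 -0.97075688] -0.8475819909218919
```

View pics/s5.png

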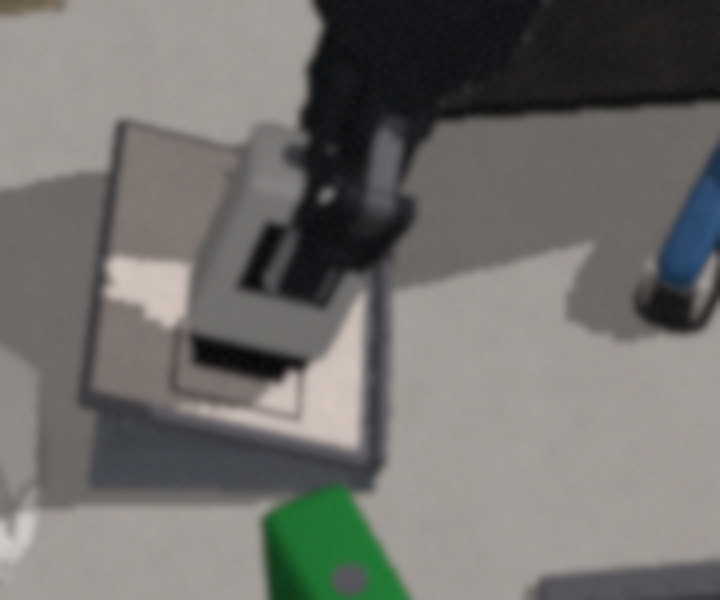

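The scene view shows the foot hovering about 10 mm above the frame, aligned with it at crop (240,370). I'll continue slowly.

```bash
python3 -m jog '{"claw":[0,0,0,0,0,0,0,0],"xyz":[[0.008,0,0.02],[0,0,0.02],[0,0,0.02],[0,0,0.02],[0,0,0.02],[0,0,0.01],[0,0,0],[0,0,0]],"twist":[[0,0,0],[0,0,0],[0,0,0],[0,0,0],[0,0,0],[0,0,0],[0,0,0],[0,0,0]]}'
python3 - <<'E'
from h import *
rel(C+N*65.4,RT);st=readout.read_state(); print(st['force'],st['force']@N)
E
```

```text
clock: 10.3
eef_pos: [594.9, 203.7, 100.1]
tool_rot: [3.141, 0.35, 3.101]
force: [-3.7, -0.0, 4.1]
width: 33.3
gripper_force: 63.2
twist total [ 0.0001  0.0003 -0.0001] shift old [-0.001 -0.01  -0.008] shift new [-0.001 -0.01  -0.008]
[-3.66688108 -0.03610117  4.09098507] 5.096909804649558
```

```bash
for i in 1 2; do python3 -m jog '{"claw":[0,0],"xyz":[[0,0,0.005],[0,0,0]],"twist":[[0,0,0],[0,0,0]]}' >/dev/null
python3 - <<'E'
from h import *
rel(C+N*65.4,RT);st=readout.read_state(); print(st['force'],st['force']@N, (st['eef_pos']-C)@N)
E
done
```

```text
twist total [ 0.0001  0.0002 -0.0001] shift old [-0.001 -0.01  -0.014] shift new [-0.001 -0.01  -0.014]
[-3.2243722  -0.83055435  5.16335791] 5.942481058648198 64.00387566796357
twist total [ 0.0001  0.0002 -0.0001] shift old [-0.001 -0.01  -0.019] shift new [-0.001 -0.01  -0.019]
[-3.66932794 -0.57377699  4.56730929] 5.537964292152157 63.51641716208497
```

```bash
python3 - <<'E'
from h import *
f=[]
for i in range(12):
    S=optics.get_image('scene'); st=readout.read_state(); f.append(np.r_[st['force']@N,st['force']@X,(st['eef_pos']-C)@N])
print(np.mean(f,0),np.std(f,0)); print(np.diff([x[2] for x in f]).round(2))
W=optics.get_image('wrist')
out=np.hstack([cv2.resize(S['color'][160:260,240:340,::-1],(400,400),interpolation=2),cv2.resize(W['color'][100:340,190:430,::-1],(400,400))])
cv2.imwrite('pics/e.png',out)
E
```

```text
[ 5.57825098 -1.57200847 63.51446442] [0.3842301  0.50887483 0.00738943]
[ 0.01 -0.    0.01 -0.02  0.01  0.01 -0.02 -0.01  0.01  0.01 -0.  ]
```

View pics/e.png

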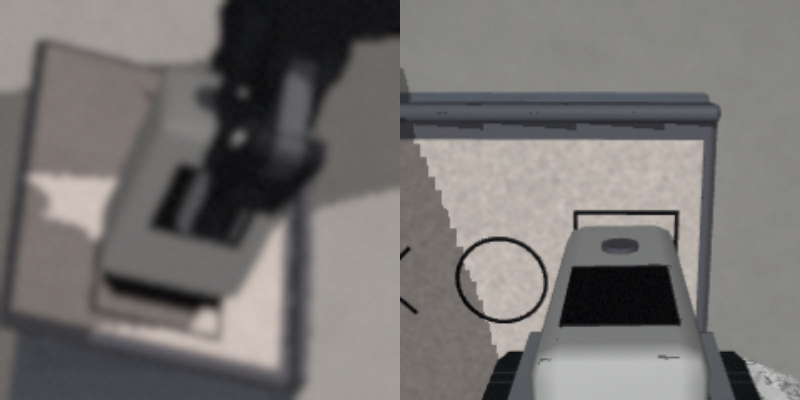

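Both views show the foot inside the frame and square with it, about 2 mm off in y and about 0 in x. The spring force is about 6.8 N, roughly 6.5 mm of travel. I'll back off 1 mm to reach about half travel.

```bash
python3 -m jog '{"claw":[0,0,0,0,0,0],"xyz":[[0,0,-0.01],[0,0,0],[0,0,0],[0,0,0],[0,0,0],[0,0,0]],"twist":[[0,0,0],[0,0,0],[0,0,0],[0,0,0],[0,0,0],[0,0,0]]}'
python3 - <<'E'
from h import *
f=[]
for i in range(10):
    optics.get_image('scene'); st=readout.read_state(); f.append(np.r_[st['force']@N,(st['eef_pos']-C)@N])
m=np.mean(f,0); print(m,st['gripper_force'])
if 3.3<m[0]<6: print(order.finish_job())
E
```

```text
clock: 12.2
eef_pos: [594.9, 203.7, 100.0]
tool_rot: [3.141, 0.35, 3.101]
force: [-3.1, -0.8, 4.3]
width: 33.3
gripper_force: 63.3
[ 5.04606992 64.50579683] 63.26776385307312
the job is handed in; nothing more can be done
None
```

I handed the job in with the meter still held and its foot pressed into the frame at about 6 N, roughly half travel, square to the slope and about 2 mm off centre; the verdict was not shown.

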